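Draw out the wide tray with the pull hook

TASK

Take the pull hook out of its stand, hook it through the finger hole of the wider of the two trays and pull that tray all the way out until its sprung stop is pressed home, by feel and gently, without straining hook or stop. Then unhook leaving the tray out there, and put the hook back in its stand as it was. Touch the trays with the hook only, and leave the narrower tray and the other things alone.

Things in the scene. Friction and masses are not known exactly. Their poses are not given: they have to be found in the camera images.
- hook_grip (a point): Pull hook, 0.09 kg (varies), starting upright in its stand: black handle 24 x 16 mm (x, y), 48 mm high, on a steel flange 24 x 30 x 4 mm; below, a 7 mm round steel shank bends forward into a foot with an upturned tip. Point: the handle's centre. Axes: z up, x the way the foot points. The flange's underside is 28 mm, the foot's axis 88 mm below this point.
- hook_tip (a point): Point on the axis of the hook's upturned tip (7 mm round), 30 mm forward (+x) of and 79 mm below the handle's centre: 9 mm above the foot's axis and 3.5 mm under the tip's end. Foot and tip together are 16 mm high; the throat between shank and tip is 23 mm wide. Axes as the hook's.
- hook_base (a point): Centre of the underside of the hook's flange, 28 mm below the handle's centre. Axes as the hook's.
- stand_seat (a point): The hook's place on top of its fixed grey stand (86 x 76 mm, 76 mm high): the centre of the flange's underside rests at this point. Axes: z up, x along the slot, the way the hook's foot points when put away. The slot, 15 mm wide, runs from 14 mm behind to 36 mm ahead of this point and is 70 mm deep: shank, foot and tip pass straight up and down through it.
- wide_hole (a point): Centre of the round finger hole (26 mm across) on the outer face of the wider tray's front, an upright plate 120 mm wide, 62 mm high, 4 mm thick. Moves with the tray. x points into the case (the tray comes out along -x), z up. Empty for 35 mm behind the front. Grey fixed case 130 mm wide, 150 deep, 72 high, its top 36 mm above the hole's centre; the front is flush with it when shut.
- narrow_hole (a point): The same point on the narrower tray (front 82 mm wide, case 92 mm wide, otherwise alike), which is to be left alone.
- wide_tray (a joint): How far the wider tray is out, in m: 0 shut; it starts up to 0.012 out. It drags with about 4 N and stays where it is left, even against the buffer. How far it comes out is set by a stop inside the case that is hidden from view and stands differently each time: the end lies somewhere from 0.045 to 0.070.
- buffer (a joint): Spring buffer of that hidden stop, in m: 0 free, 0.003 pressed home by the tray (the tray's hard end). It adds up to 2.4 N to the drag, so that the pull rises from about 4 to 6.5 N over the last 3 mm and steeply beyond. It tells nothing until the tray meets it.
- narrow_tray (a joint): How far the narrower tray is out, in m; the same kind of slide.
- loupe_mid (a point): Bystander: black inspection loupe 35 mm across, 40 mm high; its centre.
- shaft_mid (a point): Bystander: steel stepped shaft 21 mm across, 73 mm high, standing on end; its centre.
- flange_mid (a point): Bystander: steel turned flange 58 mm across, 30 mm high; its centre.

How it is judged:
By the outcome, as a careful person would: the job done as asked, in the order asked, and still so for the second after the job is handed in, with the robot touching nothing.
It also fails if it takes over 72 s, if anything falls off the work surface, if the arm or the gripper's body presses on something with over 40 N, if the wrist force passes 120 N, or if a joint passes its speed limit or range.

ROBOT

A 6-joint arm with a two-finger parallel gripper is mounted at the origin on a cart in front of the work surface, level with it; the furniture and walls round the work are solid. World frame = base frame: x ahead of the robot, y to its left, z up, the work surface at z = 0. Lengths are in m, angles in rad, forces in N, time in s.
With the tool pointing down it reaches from about 0.25 to 0.8 m from the base axis. Payload 8.5 kg.
Tool frame: the origin (TCP) lies on the centre line of the jaws, within the pads' length; the fingertips stand 14 mm ahead of it and the grasp point (between the pads) lies 5 mm behind it; z points along the fingers, y is the direction in which the jaws open and shut (so a half turn about z gives the same grasp; the last joint's range is limited). The gripper opens to 85 mm and grips with 20 to 120 N. Pads are 22 mm wide; open, the fingers measure 114 mm over their backs; the gripper's body (76 mm by 85 mm) begins 54 mm behind the grasp point. The pads swing forward as they close: fully open they stand 13 mm farther back than shut.
Start: joints at [1.346, 0.238, -0.013, 1.319, 0, 1.571], TCP at [0.117, 0.512, 0.245] pointing down, gripper open.
Joint ranges: [-2.66, 2.66], [-1.03, 1.9], [-1.14, 1.46], [-1.82, 2.27], [-1.45, 1.34], [-3.14, 3.14]. Speed limits (rad/s): [2.22, 2.22, 2.79, 3.14, 3.14, 3.14].

INTERFACE

Orientations are given as [roll, pitch, yaw] about the fixed x, y, z axes, in that order (R = Rz(yaw) Ry(pitch) Rx(roll)).
In Python, from cell import r gives the robot as it stands.
- The arm moves only by the tool jog_arm, never from a script. Its argument "steps" is a list of rows, each a list of 6 numbers: the shift along the tool's x, y, z in cm, then the turn, a rotation vector about the tool's x, y, z in rad. A call has 1 to 5 rows; each row is the pose to reach, as a shift and turn from the pose measured when the call began, along the tool's axes at that moment; what a row does not reach only later rows make up. A row lasts 1/10 s, in which the tool goes at most 50 mm and 8.59 degrees, less where a joint would pass 70% of its speed; a pose out of reach is approached as far as the arm can. A call with a gripper value outside its range is refused whole. "jaw" is the closure in counts, from 0 (fully open) to 255 (shut), set as the call begins (left out, the last holds). The fingers move at their own pace and stop on an object; the grip force is fixed at half the most. Time passes only in rows, so rows that repeat a pose let the fingers close. It gives the time, the measured TCP pose, the force and the opening at its end, in the units of the state.
- r.get_state(): the state, without advancing time (a new reading comes with each control period).
- r.snapshot(name): name is "scene" or "top" or "wrist"; returns a dict with "pixels" (420x560x3 uint8, red, green, blue), "camera_matrix" (3x3 intrinsics, pixels), "extrinsics" (4x4, takes a point from camera to world coordinates); the wrist camera has in their place "T_tool_cam" (4x4, takes a point from camera to tool coordinates, whose origin is the TCP and whose axes are the flange's). Camera axes: x right, y up, looking along -z (the intrinsics and any distortion apply to the point x, -y, -z); pixel columns grow to the right and rows downward; lengths in m; the calibration is good to about 2 mm. The wrist camera is an equidistant fisheye: a pixel r from the principal point sees the ray r / f radians off the axis. A picture is of the moment at which its call begins: read the wrist's pose just before it. There is no depth.
- r.finish_job(): hands the job in, once; it reports no verdict.
Trained networks look in the newest picture that a camera, given by its name, has taken for a name from the list of things; names that differ only in an ending like _2 or _b are one class to them, and where a whole thing is asked for, a point or a joint stands for the part that bears it (a point fixed in the world has none). Each returns a list of dicts, best first, with "conf" (0 to 1); they miss things now and then, are a little off and sometimes report something else, mostly with a low value. They report only what shows in the picture. A call takes as long as a camera call.
- r.search_frame(name, camera): "rect" ([left, top, width, height] in pixels, round what is visible of it).
- r.regions_of(name, camera): "mask" (420x560 bool, what is visible of it) and "rect" ([left, top, width, height] in pixels, round what is visible of it).
The state is a dict: "time_s": time; "joint_pos": joint angles; "dq": joint speeds; "effort": joint torques, N m; "tcp_pos": TCP position; "eef_rot": TCP orientation; "ft_force": force on the tool from outside, world axes, zero at the start; "ft_torque": the same for the moment, N m; "gripper_width": finger opening in m.
Only numpy, scipy, OpenCV 4.12 (cv2) and the standard library are available. Lean on these libraries where they do the work, as an engineer would, in place of code of your own. Each camera call takes 0.05 s, during which the arm holds its last target. There are 200 camera calls.

## Working session

There is one attempt and no reset: what is moved stays moved. The work goes in short steps, Python scripts to look and compute and a tool call to move; the robot and the scene stay as the last step left them, time stands still between calls to the robot, and variables do not carry over. Pictures are saved under pics/ and viewed, about 8 in all and at most 12, crops included, and the job is handed in when it is done.

Besides the shell and the picture viewer there is one more tool, called after "Emit:" in YAML: its name, and indented under it one key for each argument. jog_arm: Moves the arm, as the interface text tells. Its arguments: {"type":"object","properties":{"steps":{"type":"array"},"jaw":{"type":"number"}},"required":["steps"]}

```bash
mkdir -p pics; ls; python3 - <<'E'
from cell import r
import cv2,numpy as np
print(r.get_state())
ims=[]
for c in("scene","top"):
    s=r.snapshot(c); cv2.imwrite(f"pics/{c}0.png",s["pixels"][:,:,::-1])
    print(c,s["camera_matrix"],s["extrinsics"])
    for n in("hook_grip","stand_seat","wide_hole","narrow_hole","wide_tray","narrow_tray","loupe_mid","shaft_mid","flange_mid"):
        try: print(n,[(np.round(d["rect"]).tolist(),round(d["conf"],2)) for d in r.search_frame(n,c)[:3]])
        except Exception as e: print(n,e)
E
```

```text
pics
{'time_s': 0.0, 'joint_pos': array([ 1.34599960e+00,  2.38762511e-01, -1.42093046e-02,  1.31925691e+00,
        1.89269834e-05,  1.57085480e+00]), 'dq': array([ 0.00032398, -0.00070831,  0.00161784,  0.00086772,  0.00091615,
        0.00033583]), 'effort': array([ 1.91548905e-03, -5.38787055e+01,  3.46446526e+01,  1.82822841e-02,
        9.79765150e-05, -1.19487660e-05]), 'tcp_pos': array([0.11693258, 0.51140346, 0.24470473]), 'eef_rot': array([-3.14016025e+00, -1.88432087e-05,  2.91673742e+00]), 'ft_force': array([-0.04254945, -0.35914968, -0.73544893]), 'ft_torque': array([0.02204251, 0.01281373, 0.01540435]), 'gripper_width': 0.08534183842167918}
scene [[471.10215682   0.         280.39490206]
 [  0.         471.10215682 209.3925064 ]
 [  0.           0.           1.        ]] [[ 0.59404334  0.58592485 -0.55118471  0.01534741]
 [-0.80430264  0.44495001 -0.39384865 -0.1335527 ]
 [ 0.01448393  0.67728248  0.73558049  0.78365781]
 [ 0.          0.          0.          1.        ]]
hook_grip [([230.0, 168.0, 10.0, 24.0], 0.8), ([366.0, 254.0, 57.0, 54.0], 0.19)]
stand_seat [([218
[... 570 characters left out ...]
.46082511]
 [-0.99956251  0.02315248  0.01840537  0.21955691]
 [ 0.0207627   0.10608314  0.99414047  0.96578733]
 [ 0.          0.          0.          1.        ]]
hook_grip [([184.0, 199.0, 36.0, 32.0], 0.68), ([193.0, 210.0, 15.0, 10.0], 0.45)]
stand_seat [([184.0, 196.0, 38.0, 32.0], 0.94), ([289.0, 258.0, 17.0, 12.0], 0.68)]
wide_hole [([334.0, 206.0, 42.0, 10.0], 0.62)]
narrow_hole [([261.0, 188.0, 35.0, 11.0], 0.76)]
wide_tray [([336.0, 208.0, 44.0, 6.0], 0.62)]
narrow_tray [([262.0, 191.0, 38.0, 10.0], 0.72)]
loupe_mid [([261.0, 189.0, 32.0, 12.0], 0.69), ([290.0, 257.0, 14.0, 10.0], 0.63)]
shaft_mid [([330.0, 203.0, 46.0, 12.0], 0.56)]
flange_mid [([152.0, 157.0, 23.0, 24.0], 0.81)]
```

```bash
python3 - <<'E'
import cv2,numpy as np
a=cv2.imread("pics/scene0.png")[130:330,190:450]; b=cv2.imread("pics/top0.png")[130:290,130:400]
a=cv2.resize(a,(780,600),interpolation=cv2.INTER_CUBIC); b=cv2.resize(b,(800,474),interpolation=cv2.INTER_CUBIC)
cv2.imwrite("pics/a.png",a);cv2.imwrite("pics/b.png",b)
E
```

```text
(no output)
```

View pics/a.png

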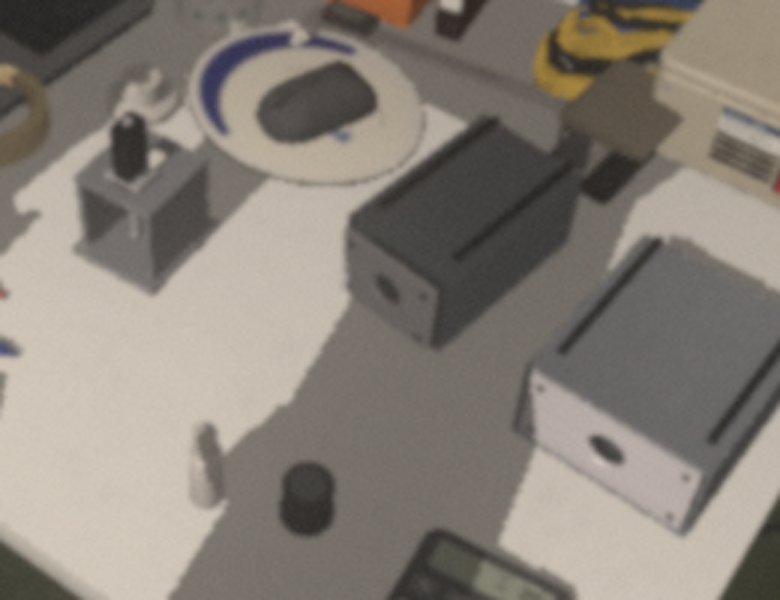

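View pics/b.png

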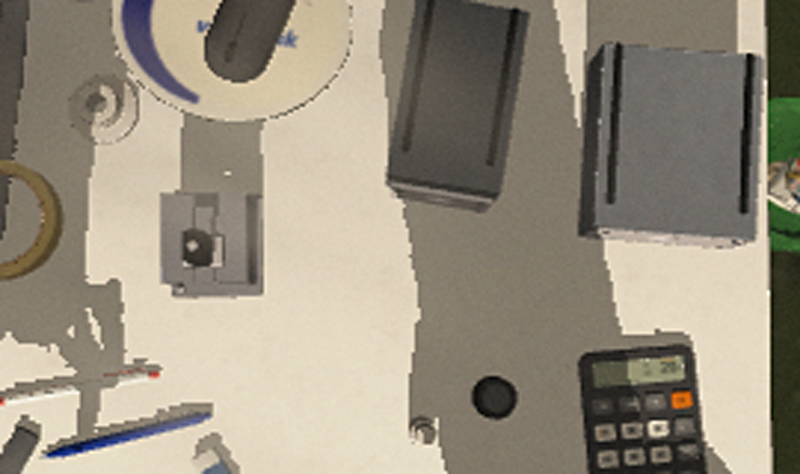

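The scene view shows the hook standing in its stand (handle near px 233,179). The narrow dark case is in the middle, and the wide tray with the light front has its hole at about px 392,280. In the top view the handle is near px 196,213, and the wide case's front edge runs from about (327,208) to (385,211).

```bash
cat > h.py <<'E'
import numpy as np,cv2
from cell import r
from scipy.spatial.transform import Rotation as R
def ray(s,uv):
    K=s["camera_matrix"];E=s["extrinsics"]
    d=np.array([(uv[0]-K[0,2])/K[0,0],-(uv[1]-K[1,2])/K[1,1],-1.])
    return E[:3,3],E[:3,:3]@d
def onz(s,uv,z):
    o,d=ray(s,uv); return o+d*(z-o[2])/d[2]
def proj(s,P):
    K=s["camera_matrix"];E=s["extrinsics"]
    p=E[:3,:3].T@(np.asarray(P)-E[:3,3]); return np.array([K[0,2]-K[0,0]*p[0]/p[2],K[1,2]+K[1,1]*p[1]/p[2]])
def Ttool():
    s=r.get_state(); T=np.eye(4);T[:3,:3]=R.from_euler('xyz',s["eef_rot"]).as_matrix();T[:3,3]=s["tcp_pos"];return T
def wrist():
    T=Ttool(); s=r.snapshot("wrist"); s["E"]=T@s["T_tool_cam"]; return s
def wonz(s,uv,z):
    K=s["camera_matrix"];x=(uv[0]-K[0,2])/K[0,0];y=(uv[1]-K[1,2])/K[1,1];t=np.hypot(x,y)+1e-9
    d=s["E"][:3,:3]@np.array([x/t*np.sin(t),-y/t*np.sin(t),-np.cos(t)]);o=s["E"][:3,3]
    return o+d*(z-o[2])/d[2]
def wproj(s,P):
    p=s["E"][:3,:3].T@(np.asarray(P)-s["E"][:3,3]);K=s["camera_matrix"];v=np.array([p[0],-p[1]]);n=np.linalg.norm(v)
    t=np.arctan2(n,-p[2]); return np.array([K[0,2],K[1,2]])+K[0,0]*t*v/n
def shift(P,yaw):
    """tool-frame cm shift and rotvec to tool-down pose at TCP P with given yaw"""
    T=Ttool();Rt=R.from_euler('xyz',[np.pi,0,yaw]).as_matrix()
    print("shift cm",np.round(T[:3,:3].T@(np.asarray(P)-T[:3,3])*100,2),"rot",np.round(R.from_matrix(T[:3,:3].T@Rt).as_rotvec(),3))
E
python3 - <<'E'
from h import *
s=r.snapshot("top")
c=lambda u,v:(130+u/2.963,130+v/2.963)
print("handle",onz(s,c(197,243),.128))
for n,p in dict(FL=(587,232),FR=(757,238),BL=(606,42),BR=(763,55)).items(): print(n,onz(s,c(*p),.072))
for n,p in dict(sFL=(162,293),sFR=(262,294),sBL=(162,194),sBR=(262,195)).items(): print(n,onz(s,c(*p),.076))
for n,p in dict(nL=(388,183),nR=(495,197)).items(): print(n,onz(s,c(*p),.072))
q=r.snapshot("scene"); print("hole",onz(q,(392,279.7),.036),"handle",onz(q,(190+128/3,130+118/3),.128))
E
```

```text
handle [0.53274538 0.35559769 0.128     ]
FL [0.55329305 0.05843662 0.072     ]
FR [ 0.55164398 -0.07652998  0.072     ]
BL [0.70713441 0.04373009 0.072     ]
BR [ 0.69980963 -0.08315836  0.072     ]
sFL [0.49770708 0.38950417 0.076     ]
sFR [0.49863423 0.31216189 0.076     ]
sBL [0.57504038 0.39286662 0.076     ]
sBR [0.5761103  0.31481477 0.076     ]
nL [0.58854606 0.21630546 0.072     ]
nR [0.57941018 0.13150806 0.072     ]
hole [ 0.55774162 -0.01070903  0.036     ] handle [0.53722835 0.36164234 0.128     ]
```

```bash
python3 -c "
from h import *
shift([.50,.357,.26],1.571)"
```

```text
shift cm [-40.78  -6.55  -1.47] rot [-0.     0.     1.346]
```

Emit:
jog_arm:
  steps:
    - [-5,-1,-1.5,0,0,0.15]
    - [-10,-2,-1.5,0,0,0.3]
    - [-15,-3,-1.5,0,0,0.45]
    - [-20,-4,-1.5,0,0,0.6]
    - [-25,-5,-1.5,0,0,0.75]

```text
time_s: 1.6
tcp_pos: [0.3448, 0.4091, 0.2605]
eef_rot: [3.141, -0.0, 2.161]
ft_force: [0.7, 1.7, 0.3]
gripper_width: 0.0854
```

```bash
python3 -c "
from h import *
shift([.50,.357,.26],1.571)"
```

```text
shift cm [-12.96   9.99   0.05] rot [ 0.   -0.    0.59]
```

Emit:
jog_arm:
  steps:
    - [-3.2,2.5,0,0,0,0.15]
    - [-6.5,5,0,0,0,0.3]
    - [-9.7,7.5,0,0,0,0.45]
    - [-13,10,0,0,0,0.59]
    - [-13,10,0,0,0,0.59]

```text
time_s: 2.1
tcp_pos: [0.5043, 0.3548, 0.2595]
eef_rot: [3.141, 0.0, 1.562]
ft_force: [0.4, 0.7, 0.1]
gripper_width: 0.0856
```

```bash
python3 - <<'E'
from h import *
s=wrist(); cv2.imwrite("pics/w1.png",s["pixels"][:,:,::-1]); np.savez("w1.npz",**{k:s[k] for k in("E","camera_matrix")})
print(Ttool()[:3,3],s["camera_matrix"],s["T_tool_cam"])
print("guess px",wproj(s,[.533,.357,.128]))
for n in("hook_grip","stand_seat"): print(n,[(d["rect"],d["conf"]) for d in r.search_frame(n,"wrist")[:3]])
E
```

```text
[0.5022368  0.35556606 0.25965357] [[325.1922621    0.         281.21719992]
 [  0.         325.1922621  206.86881012]
 [  0.           0.           1.        ]] [[-1.19351732e-03  9.50135724e-01  3.11834383e-01  7.99504916e-02]
 [ 9.99999141e-01  9.65092121e-04  8.86841909e-04  7.93634133e-04]
 [ 5.41671274e-04  3.11835173e-01 -9.50136059e-01 -1.27466719e-01]
 [ 0.00000000e+00  0.00000000e+00  0.00000000e+00  1.00000000e+00]]
guess px [314.75342132 198.27307927]
hook_grip [([294.6, 164.9, 35.1, 37.9], 0.7)]
stand_seat [([276.3, 131.3, 81.4, 80.6], 0.81), ([188.8, 280.3, 20.3, 42.3], 0.42)]
```

View pics/w1.png

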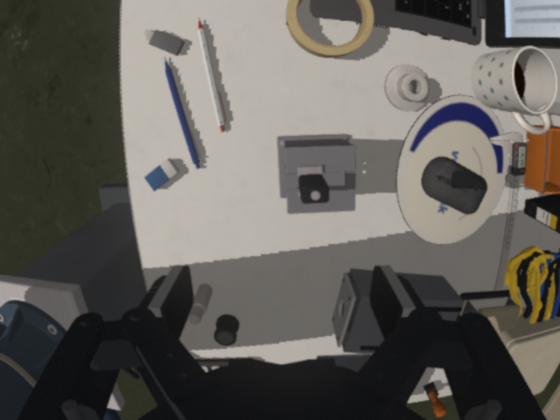

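```bash
python3 - <<'E'
import cv2
a=cv2.imread("pics/w1.png")[120:225,265:370]
cv2.imwrite("pics/w1c.png",cv2.resize(a,(600,600),interpolation=cv2.INTER_CUBIC))
E
```

```text
(no output)
```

View pics/w1c.png

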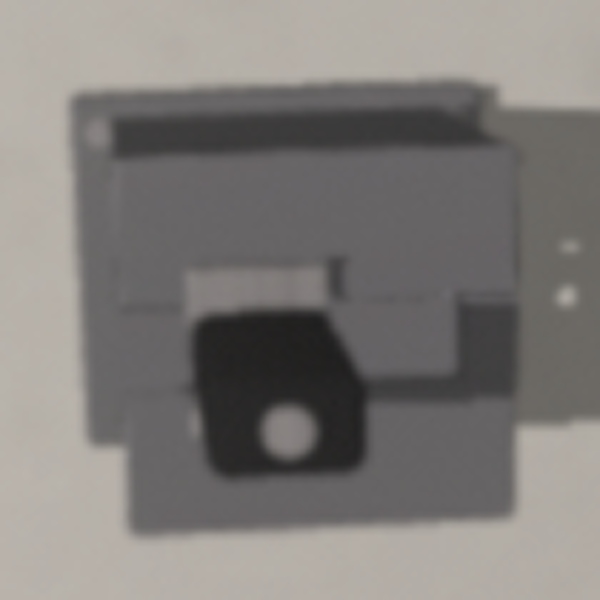

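```bash
python3 - <<'E'
from h import *
s=dict(np.load("w1.npz")); c=lambda u,v:(265+u/5.714,120+v/5.714)
for n,p,z in[("dot",(289,432),.128),("TL",(118,153),.076),("TR",(518,148),.076),("BL",(130,533),.076),("BR",(515,515),.076),("flangeL",(188,268),.08),("flangeR",(325,266),.08),("hTL",(208,392),.128),("hBL",(215,475),.128),("hBR",(362,466),.128),("slotR",(515,300),.076),("slotR2",(515,398),.076)]:
    P=wonz(s,c(*p),z);print(n,np.round(P,4))
print(r.get_state()["tcp_pos"],r.get_state()["eef_rot"])
shift([.534,.355,.16],1.571+.02)
E
```

```text
dot [0.5336 0.3593 0.128 ]
TL [0.5097 0.3933 0.076 ]
TR [0.578  0.3945 0.076 ]
BL [0.5114 0.3257 0.076 ]
BR [0.5807 0.3284 0.076 ]
flangeL [0.5212 0.3742 0.08  ]
flangeR [0.5444 0.3745 0.08  ]
hTL [0.5218 0.3654 0.128 ]
hBL [0.5229 0.3528 0.128 ]
hBR [0.5446 0.354  0.128 ]
slotR [0.5786 0.3678 0.076 ]
slotR2 [0.5794 0.3502 0.076 ]
[0.50003344 0.35657956 0.2602152 ] [-3.14104457e+00 -1.26964903e-04  1.57153845e+00]
shift cm [-0.16  3.4  10.02] rot [-0.001 -0.    -0.019]
```

```bash
python3 - <<'E'
from h import *
shift([.5335,.3593,.097],1.601)
E
```

```text
shift cm [ 0.27  3.36 16.32] rot [-0.001 -0.    -0.029]
```

Emit:
jog_arm:
  steps:
    - [0.27,3.36,4,0,0,-0.03]
    - [0.27,3.36,8,0,0,-0.03]
    - [0.27,3.36,12,0,0,-0.03]
    - [0.27,3.36,15,0,0,-0.03]
    - [0.27,3.36,16.3,0,0,-0.03]

```text
time_s: 2.75
tcp_pos: [0.5309, 0.3592, 0.0946]
eef_rot: [-3.137, 0.002, 1.604]
ft_force: [-0.1, -0.3, 0.3]
gripper_width: 0.0855
```

Emit:
jog_arm:
  steps:
    - [0,0,0,0,0,0]
    - [0,0,0,0,0,0]

```text
time_s: 2.95
tcp_pos: [0.5306, 0.36, 0.0957]
eef_rot: [-3.138, 0.001, 1.606]
ft_force: [-0.5, 0.5, 0.7]
gripper_width: 0.0854
```

```bash
python3 - <<'E'
from h import *
shift([.5335,.3593,.097],1.601); print(r.get_state()["ft_force"])
s=wrist(); cv2.imwrite("pics/w2.png",s["pixels"][:,:,::-1])
E
```

```text
shift cm [-0.08  0.29 -0.13] rot [-0.004  0.001  0.005]
[-0.49509578  0.46257981  0.67391971]
```

View pics/w2.png

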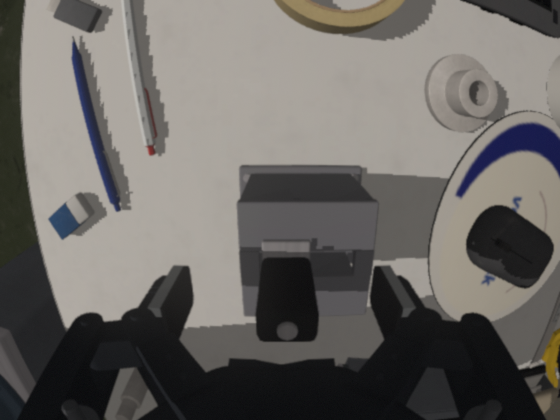

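The handle stands between the open jaws (handle at about px 287,300, pads at 193 and 373), about 2 mm right of centre. I'll correct that and close.

Emit:
jog_arm:
  steps:
    - [-0.08,0.25,-0.25,0,0,0]
    - [-0.08,0.25,-0.25,0,0,0]

```text
time_s: 3.2
tcp_pos: [0.535, 0.3601, 0.101]
eef_rot: [3.141, -0.001, 1.605]
ft_force: [-0.7, -0.9, 0.3]
gripper_width: 0.0857
```

Emit:
jog_arm:
  steps:
    - [0,0,0,0,0,0]
    - [0,0,0,0,0,0]
    - [0,0,0,0,0,0]
    - [0,0,0,0,0,0]
    - [0,0,0,0,0,0]
  jaw: 255

```text
time_s: 3.7
tcp_pos: [0.535, 0.3601, 0.101]
eef_rot: [3.141, -0.001, 1.605]
ft_force: [-0.1, -0.5, 2.7]
gripper_width: 0.0235
```

Emit:
jog_arm:
  steps:
    - [0,0,0,0,0,0]
    - [0,0,0,0,0,0]
    - [0,0,0,0,0,0]
    - [0,0,0,0,0,0]
    - [0,0,0,0,0,0]

```text
time_s: 4.2
tcp_pos: [0.535, 0.3601, 0.1011]
eef_rot: [3.141, -0.001, 1.605]
ft_force: [0.3, 0.7, 1.6]
gripper_width: 0.0229
```

Emit:
jog_arm:
  steps:
    - [0,0,-0.5,0,0,0]
    - [0,0,-1,0,0,0]
    - [0,0,-2,0,0,0]
    - [0,0,-3,0,0,0]

```text
time_s: 4.6
tcp_pos: [0.535, 0.36, 0.1319]
eef_rot: [3.141, -0.001, 1.605]
ft_force: [-0.2, 0.2, -1.1]
gripper_width: 0.0232
```

Emit:
jog_arm:
  steps:
    - [0,0,-2,0,0,0]
    - [0,0,-4,0,0,0]
    - [0,0,-6,0,0,0]
    - [0,0,-8,0,0,0]
    - [0,0,-8,0,0,0]

```text
time_s: 5.1
tcp_pos: [0.5361, 0.3607, 0.2156]
eef_rot: [3.136, -0.004, 1.605]
ft_force: [0.4, 0.2, -1.0]
gripper_width: 0.0232
```

```bash
python3 - <<'E'
from h import *
print(r.get_state()["tcp_pos"],r.get_state()["ft_force"])
shift([.46,.0,.21],1.571)
E
```

```text
[0.53609414 0.36073758 0.21562305] [ 0.3941998   0.20758449 -1.01152849]
shift cm [-35.79  -8.85   0.37] rot [ 0.005 -0.004  0.034]
```

Emit:
jog_arm:
  steps:
    - [-2,-4,0.4,0,0,0]
    - [-6.5,-8.8,0.4,0,0,0]
    - [-11.5,-8.8,0.4,0,0,0]
    - [-16.5,-8.8,0.4,0,0,0]
    - [-21.5,-8.8,0.4,0,0,0]

```text
time_s: 5.6
tcp_pos: [0.4541, 0.1531, 0.21]
eef_rot: [3.136, -0.004, 1.607]
ft_force: [1.2, -0.6, -0.9]
gripper_width: 0.0231
```

Emit:
jog_arm:
  steps:
    - [-5,0,0,0,0,0]
    - [-10,0,0,0,0,0]
    - [-14.5,0,0,0,0,0.03]
    - [-14.5,0,0,0,0,0.03]

```text
time_s: 6.0
tcp_pos: [0.4588, 0.0035, 0.209]
eef_rot: [3.136, -0.003, 1.57]
ft_force: [-0.6, 0.7, -0.8]
gripper_width: 0.0231
```

```bash
python3 - <<'E'
from h import *
print(r.get_state()["tcp_pos"],r.get_state()["eef_rot"])
w=wrist(); cv2.imwrite("pics/w3.png",w["pixels"][:,:,::-1]);np.savez("w3.npz",**{k:w[k] for k in("E","camera_matrix")})
for n in("wide_hole","wide_tray","hook_grip"): print(n,[(d["rect"],d["conf"]) for d in r.search_frame(n,"wrist")[:2]])
s=r.snapshot("scene"); cv2.imwrite("pics/s3.png",s["pixels"][:,:,::-1])
for n in("wide_hole","hook_tip"): print(n,[(d["rect"],d["conf"]) for d in r.search_frame(n,"scene")[:2]])
a=w["pixels"][:,:,::-1]; b=s["pixels"][160:340,260:500,::-1]
cv2.imwrite("pics/m3.png",np.vstack([cv2.resize(a[180:420,200:520],(400,300)),cv2.resize(b,(400,300),interpolation=cv2.INTER_CUBIC)]))
cv2.imwrite("pics/s3c.png",cv2.resize(b,(800,600),interpolation=cv2.INTER_CUBIC))
E
```

```text
[0.45881503 0.00349879 0.20897902] [ 3.13642202e+00 -2.76626609e-03  1.56991240e+00]
wide_hole [([364.5, 139.5, 27.6, 128.4], 0.65)]
wide_tray [([361.5, 137.5, 35.3, 130.4], 0.93)]
hook_grip [([246.1, 215.1, 88.8, 121.3], 0.79), ([395.5, 4.7, 39.7, 59.4], 0.55)]
wide_hole [([373.2, 264.2, 49.0, 41.0], 0.74)]
hook_tip [([361.9, 254.9, 20.6, 30.5], 0.47)]
```

View pics/s3c.png

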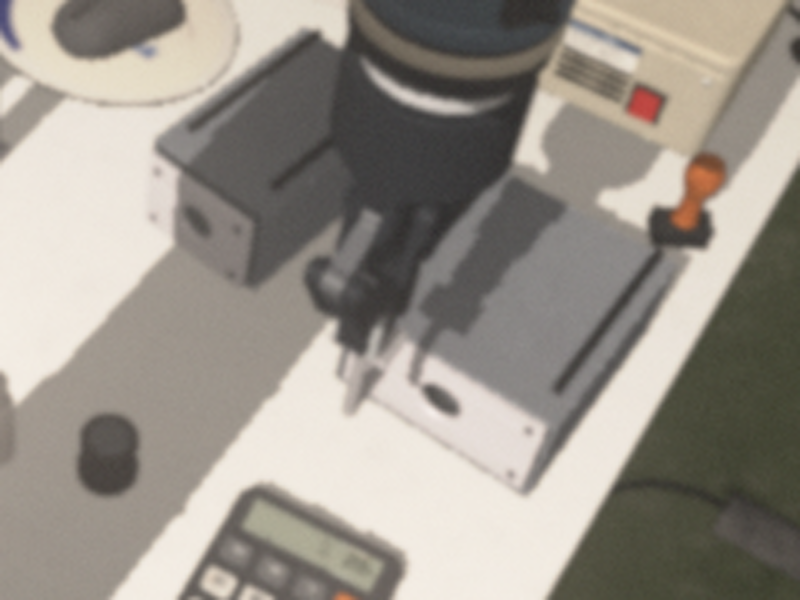

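View pics/w3.png

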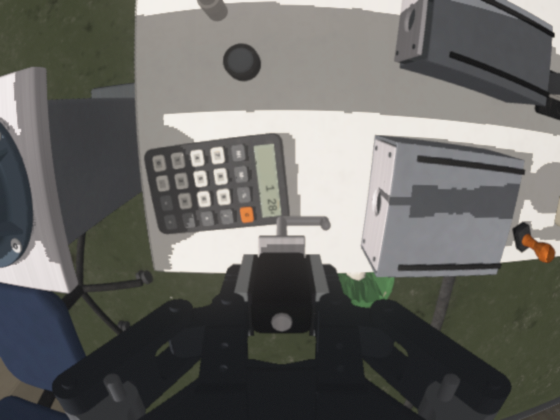

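The wrist view shows the hook hanging correctly: shank at about (283,222), tip at (325,222) pointing +x. The hole is at about (377,203), and the calculator lies below. I'll take one enlarged crop for the tray's yaw.

```bash
python3 - <<'E'
from h import *
a=cv2.imread("pics/w3.png")[125:285,265:425]
cv2.imwrite("pics/w3c.png",cv2.resize(a,(640,640),interpolation=cv2.INTER_CUBIC)[:600])
s=dict(np.load("w3.npz"))
print("hole",wonz(s,(377,203),.036)); 
g=np.array([.4588,.0027,.212]); print("tip pred",wproj(s,g+[.030,0,-.0755]),wproj(s,g+[0,0,-.088]))
E
```

```text
hole [ 0.55588807 -0.01095331  0.036     ]
tip pred [324.72702783 228.53635635] [279.74138222 222.16813572]
```

View pics/w3c.png

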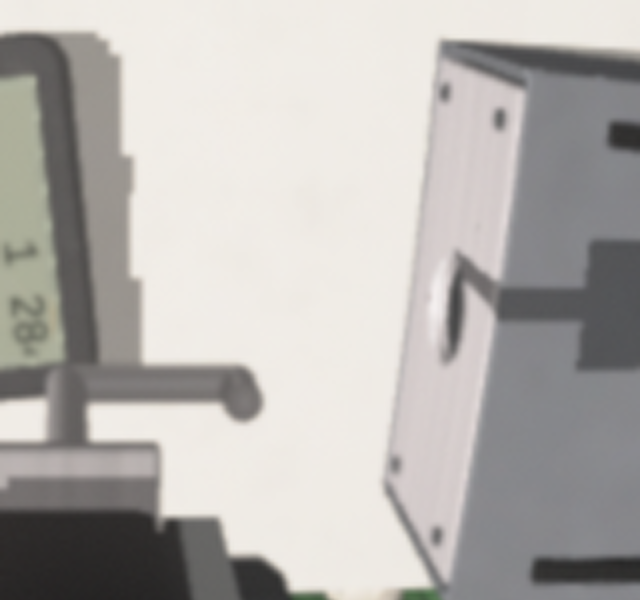

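```bash
python3 - <<'E'
from h import *
s=dict(np.load("w3.npz")); c=lambda u,v:(265+u/4,125+v/4)
print("hole",wonz(s,c(445,308),.036))
# plate bottom edge z=.005, top z=.067
for n,p,q,z in[("top",(526,85),(452,575),.070),("bot",(441,50),(388,485),.005),("scrH",(500,118),(436,536),.061),("scrL",(445,92),(396,465),.011)]:
    A,B=wonz(s,c(*p),z),wonz(s,c(*q),z); d=A-B; print(n,A,B,"len",np.linalg.norm(d),"yaw",np.arctan2(-d[0],d[1]),(A+B)/2)
t=(244,393); print("tip end",wonz(s,c(*t),.212-.0755))
E
```

```text
hole [ 0.55500088 -0.0099073   0.036     ]
top [0.55911156 0.05072618 0.07      ] [ 0.55320993 -0.06666302  0.07      ] len 0.117537458177088 yaw -0.050231816259704264 [ 0.55616075 -0.00796842  0.07      ]
bot [0.55891629 0.05124938 0.005     ] [ 0.55300151 -0.07264437  0.005     ] len 0.12403485711193614 yaw -0.04770452029985965 [ 0.5559589  -0.01069749  0.005     ]
scrH [0.55675267 0.04198168 0.061     ] [ 0.55082379 -0.0605357   0.061     ] len 0.10268867327489002 yaw -0.057768641441618224 [ 0.55378823 -0.00927701  0.061     ]
scrL [0.55876707 0.04089614 0.011     ] [ 0.55306223 -0.06368289  0.011     ] len 0.10473451673979496 yaw -0.054496474437303925 [ 0.55591465 -0.01139338  0.011     ]
tip end [0.48948727 0.00647119 0.1365    ]
```

```bash
python3 - <<'E'
from h import *
shift([.490,-.0077,.1165],1.518)
E
```

```text
shift cm [-1.78  3.01  9.28] rot [ 0.005 -0.005  0.061]
```

Emit:
jog_arm:
  steps:
    - [-0.5,1,2,0,0,0.03]
    - [-1.2,2,5,0.005,-0.005,0.055]
    - [-1.8,3,8,0.005,-0.005,0.055]
    - [-1.8,3,9.3,0.005,-0.005,0.055]
    - [-1.8,3,9.3,0.005,-0.005,0.055]

```text
time_s: 6.85
tcp_pos: [0.4887, -0.0069, 0.1143]
eef_rot: [-3.138, 0.001, 1.526]
ft_force: [-0.5, 0.4, -1.4]
gripper_width: 0.0229
```

```bash
python3 - <<'E'
from h import *
st=r.get_state();print(st["tcp_pos"],st["eef_rot"],st["ft_force"])
shift([.5425,-.0105,.1165],1.518)
w=wrist(); 
cv2.imwrite("pics/w4.png",w["pixels"][:,:,::-1]);np.savez("w4.npz",**{k:w[k] for k in("E","camera_matrix")})
cv2.imwrite("pics/w4c.png",cv2.resize(w["pixels"][140:300,240:440,::-1],(800,640),interpolation=cv2.INTER_CUBIC)[:600])
s=r.snapshot("scene");cv2.imwrite("pics/s4c.png",cv2.resize(s["pixels"][220:340,340:500,::-1],(800,600),interpolation=cv2.INTER_CUBIC))
E
```

```text
[ 0.48869212 -0.00692328  0.11431783] [-3.13770181e+00  5.64889229e-04  1.52590430e+00] [-0.46864062  0.43767782 -1.42760094]
shift cm [-0.12  5.39 -0.24] rot [-0.004  0.001  0.008]
```

View pics/s4c.png

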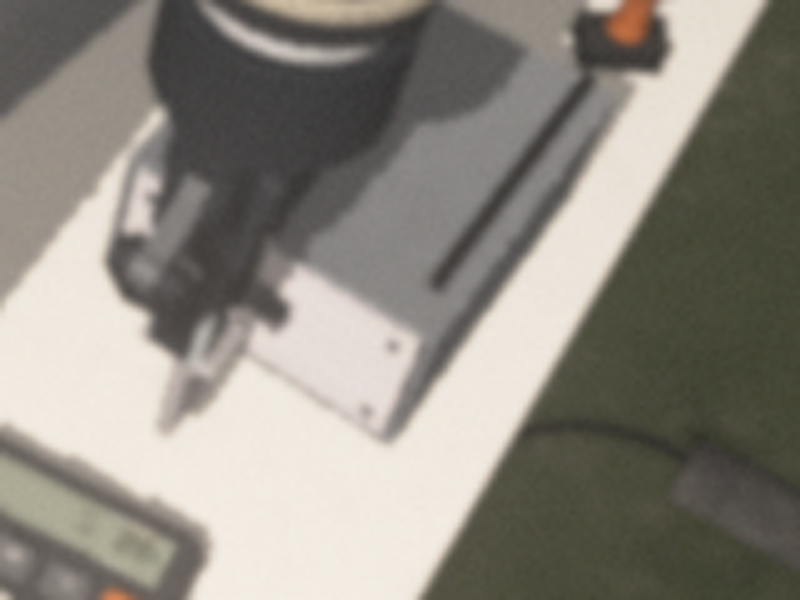

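View pics/w4c.png

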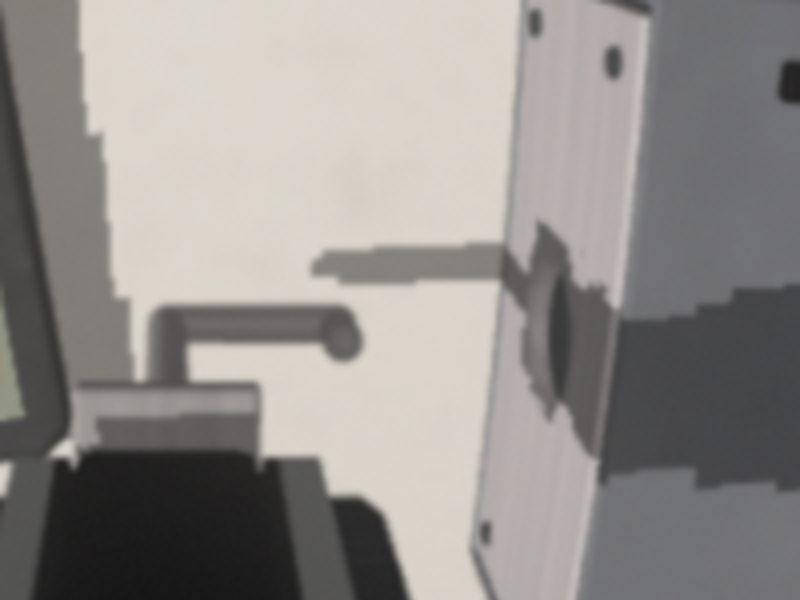

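The foot (row about 322) lines up with the hole (centre about 548,325). Next I'll check the numbers and insert.

```bash
python3 - <<'E'
from h import *
s=dict(np.load("w4.npz")); c=lambda u,v:(240+u/4,140+v/4)
print("hole",wonz(s,c(546,325),.036)); print("foot",wonz(s,c(190,322),.0297),wonz(s,c(320,323),.0297),"tip",wonz(s,c(343,340),.0422))
for n,p,q,z in[("top",(650,20),(585,580),.067),("L",(522,10),(474,550),.005)]:
    A,B=wonz(s,c(*p),z),wonz(s,c(*q),z);d=A-B;print(n,A,B,np.arctan2(-d[0],d[1]))
shift([.5425,-.0105,.1165],1.518);print(r.get_state()["tcp_pos"])
E
```

```text
hole [ 0.55528512 -0.00803271  0.036     ]
foot [ 0.49333882 -0.00680031  0.0297    ] [ 0.51606194 -0.00804498  0.0297    ] tip [ 0.51856356 -0.00646661  0.0422    ]
top [0.56003026 0.04918886 0.067     ] [ 0.55607666 -0.04098135  0.067     ] -0.0438178899553464
L [0.55777394 0.04276386 0.005     ] [ 0.5521294  -0.07129101  0.005     ] -0.04944933207887517
shift cm [-0.1   5.27  0.01] rot [-0.     0.     0.008]
[ 0.48990408 -0.00709912  0.11656478]
```

Emit:
jog_arm:
  steps:
    - [0,1,0,0,0,0]
    - [0,2,0,0,0,0]
    - [0,2.5,0,0,0,0]
    - [0,3,0,0,0,0]

```text
time_s: 7.35
tcp_pos: [0.5208, -0.0084, 0.1169]
eef_rot: [3.141, 0.0, 1.526]
ft_force: [-0.6, -0.2, -1.5]
gripper_width: 0.0235
```

Emit:
jog_arm:
  steps:
    - [0,0.5,0,0,0,0]
    - [0,1,0,0,0,0]
    - [0,1.5,0,0,0,0]
    - [0,2,0,0,0,0]
    - [0,2.2,0,0,0,0]

```text
time_s: 7.85
tcp_pos: [0.5434, -0.0095, 0.1169]
eef_rot: [3.141, 0.0, 1.526]
ft_force: [0.1, -0.0, -0.6]
gripper_width: 0.023
```

```bash
python3 - <<'E'
from h import *
st=r.get_state();print(st["tcp_pos"],st["eef_rot"],st["ft_force"],st["ft_torque"])
shift([.5425,-.009,.1165],1.518)
E
```

```text
[ 0.54336692 -0.00950502  0.1168616 ] [3.14090633e+00 4.45094817e-04 1.52561049e+00] [ 0.07117034 -0.0322795  -0.55621122] [ 0.00195821 -0.03991117  0.02736843]
shift cm [ 0.05 -0.09  0.04] rot [0.001 0.    0.008]
```

Emit:
jog_arm:
  steps:
    - [0,0,-0.5,0,0,0]
    - [0,0,-1.1,0,0,0]
    - [0,0,-1.1,0,0,0]

```text
time_s: 8.15
tcp_pos: [0.5438, -0.0095, 0.129]
eef_rot: [3.139, 0.0, 1.526]
ft_force: [0.2, 0.2, 0.1]
gripper_width: 0.0232
```

Emit:
jog_arm:
  steps:
    - [0,-0.3,0,0,0,0]
    - [0,-0.6,0,0,0,0]
    - [0,-0.8,0,0,0,0]
    - [0,-0.8,0,0,0,0]

```text
time_s: 8.55
tcp_pos: [0.5352, -0.0091, 0.1289]
eef_rot: [3.14, 0.0, 1.526]
ft_force: [-0.4, 0.2, -1.5]
gripper_width: 0.023
```

Emit:
jog_arm:
  steps:
    - [0,-0.1,0,0,0,0]
    - [0,-0.2,0,0,0,0]
    - [0,-0.3,0,0,0,0]
    - [0,-0.4,0,0,0,0]
    - [0,-0.5,0,0,0,0]

```text
time_s: 9.05
tcp_pos: [0.5311, -0.0089, 0.129]
eef_rot: [3.138, 0.0, 1.526]
ft_force: [3.3, 0.6, -4.5]
gripper_width: 0.0234
```

Emit:
jog_arm:
  steps:
    - [0,0.2,0.1,0,0,0]
    - [0,0.2,0.2,0,0,0]
    - [0,0.2,0.2,0,0,0]

```text
time_s: 9.35
tcp_pos: [0.5327, -0.009, 0.1268]
eef_rot: [3.139, 0.0, 1.526]
ft_force: [-0.1, 0.4, -0.3]
gripper_width: 0.0235
```

Emit:
jog_arm:
  steps:
    - [0,-0.1,0,0,0,0]
    - [0,-0.2,0,0,0,0]
    - [0,-0.3,0,0,0,0]
    - [0,-0.4,0,0,0,0]
    - [0,-0.5,0,0,0,0]

```text
time_s: 9.85
tcp_pos: [0.5281, -0.0088, 0.1269]
eef_rot: [3.138, 0.0, 1.526]
ft_force: [3.3, 0.5, -2.3]
gripper_width: 0.0231
```

Emit:
jog_arm:
  steps:
    - [0,-0.1,0,0,0,0]
    - [0,-0.2,0,0,0,0]
    - [0,-0.3,0,0,0,0]
    - [0,-0.4,0,0,0,0]
    - [0,-0.5,0,0,0,0]

```text
time_s: 10.35
tcp_pos: [0.5231, -0.0085, 0.1269]
eef_rot: [3.138, 0.0, 1.526]
ft_force: [3.9, 0.2, -3.7]
gripper_width: 0.0232
```

Emit:
jog_arm:
  steps:
    - [0,-0.3,0.03,0,0,0]
    - [0,-0.6,0.03,0,0,0]
    - [0,-0.9,0.03,0,0,0]
    - [0,-1.1,0.03,0,0,0]
    - [0,-1.2,0.03,0,0,0]

```text
time_s: 10.85
tcp_pos: [0.5108, -0.0079, 0.1267]
eef_rot: [3.138, 0.0, 1.526]
ft_force: [4.0, 0.3, -0.7]
gripper_width: 0.0233
```

Emit:
jog_arm:
  steps:
    - [0,-0.1,0,0,0,0]
    - [0,-0.2,0,0,0,0]
    - [0,-0.3,0,0,0,0]
    - [0,-0.4,0,0,0,0]
    - [0,-0.5,0,0,0,0]

```text
time_s: 11.35
tcp_pos: [0.5058, -0.0077, 0.1267]
eef_rot: [3.138, 0.0, 1.526]
ft_force: [4.2, 0.5, -1.2]
gripper_width: 0.0231
```

Emit:
jog_arm:
  steps:
    - [0,-0.1,0,0,0,0]
    - [0,-0.2,0,0,0,0]

```text
time_s: 11.55
tcp_pos: [0.5038, -0.0076, 0.1267]
eef_rot: [3.138, 0.0, 1.526]
ft_force: [3.4, 0.1, -0.9]
gripper_width: 0.0235
```

Emit:
jog_arm:
  steps:
    - [0,-0.06,0,0,0,0]
    - [0,-0.12,0,0,0,0]

```text
time_s: 11.75
tcp_pos: [0.5025, -0.0075, 0.1267]
eef_rot: [3.138, 0.0, 1.526]
ft_force: [4.8, -0.1, -0.9]
gripper_width: 0.0234
```

Emit:
jog_arm:
  steps:
    - [0,-0.06,0,0,0,0]
    - [0,-0.13,0,0,0,0]

```text
time_s: 11.95
tcp_pos: [0.5011, -0.0074, 0.1267]
eef_rot: [3.138, 0.0, 1.526]
ft_force: [2.9, 0.7, -1.0]
gripper_width: 0.0231
```

Emit:
jog_arm:
  steps:
    - [0,-0.06,0,0,0,0]

```text
time_s: 12.05
tcp_pos: [0.5005, -0.0074, 0.1267]
eef_rot: [3.138, 0.0, 1.526]
ft_force: [3.5, 1.2, -0.4]
gripper_width: 0.0231
```

Emit:
jog_arm:
  steps:
    - [0,-0.06,0,0,0,0]

```text
time_s: 12.15
tcp_pos: [0.4999, -0.0074, 0.1267]
eef_rot: [3.138, 0.0, 1.526]
ft_force: [3.8, 0.1, -0.7]
gripper_width: 0.0234
```

Emit:
jog_arm:
  steps:
    - [0,-0.06,0,0,0,0]

```text
time_s: 12.25
tcp_pos: [0.4992, -0.0073, 0.1267]
eef_rot: [3.138, 0.0, 1.526]
ft_force: [4.5, 0.1, -1.0]
gripper_width: 0.0229
```

Emit:
jog_arm:
  steps:
    - [0,-0.06,0,0,0,0]

```text
time_s: 12.35
tcp_pos: [0.4986, -0.0073, 0.1267]
eef_rot: [3.138, 0.0, 1.526]
ft_force: [4.9, 0.3, -0.9]
gripper_width: 0.0231
```

```bash
cat > f.py <<'E'
from h import *
F=[]
for i in range(6):
    r.snapshot("wrist"); F.append(r.get_state()["ft_force"])
F=np.array(F);print(r.get_state()["time_s"],r.get_state()["tcp_pos"][0],F[:,0].round(1),F.mean(0).round(2),F.std(0).round(2))
E
python3 f.py
```

```text
12.65 0.49848080685511087 [4.1 2.8 2.5 3.4 2.6 3.3] [ 3.14  0.79 -0.75] [0.55 0.19 0.33]
```

Emit:
jog_arm:
  steps:
    - [0,-0.06,0,0,0,0]

```text
time_s: 12.75
tcp_pos: [0.498, -0.0073, 0.1267]
eef_rot: [3.138, 0.0, 1.526]
ft_force: [3.8, 0.5, 0.1]
gripper_width: 0.0233
```

Emit:
jog_arm:
  steps:
    - [0,-0.06,0,0,0,0]

```text
time_s: 12.85
tcp_pos: [0.4975, -0.0072, 0.1267]
eef_rot: [3.138, 0.0, 1.526]
ft_force: [3.9, 0.8, -1.4]
gripper_width: 0.0236
```

Emit:
jog_arm:
  steps:
    - [0,-0.06,0,0,0,0]

```text
time_s: 12.95
tcp_pos: [0.4969, -0.0072, 0.1267]
eef_rot: [3.138, 0.0, 1.526]
ft_force: [3.8, 0.0, -0.8]
gripper_width: 0.0232
```

Emit:
jog_arm:
  steps:
    - [0,-0.06,0,0,0,0]

```text
time_s: 13.05
tcp_pos: [0.4963, -0.0072, 0.1267]
eef_rot: [3.138, 0.0, 1.526]
ft_force: [3.2, 0.4, -1.1]
gripper_width: 0.0234
```

Emit:
jog_arm:
  steps:
    - [0,-0.06,0,0,0,0]

```text
time_s: 13.15
tcp_pos: [0.4956, -0.0072, 0.1267]
eef_rot: [3.138, 0.0, 1.526]
ft_force: [4.4, 1.0, -0.6]
gripper_width: 0.0233
```

Emit:
jog_arm:
  steps:
    - [0,-0.06,0,0,0,0]

```text
time_s: 13.25
tcp_pos: [0.495, -0.0071, 0.1267]
eef_rot: [3.137, 0.0, 1.526]
ft_force: [3.6, 0.2, -0.8]
gripper_width: 0.0233
```

Emit:
jog_arm:
  steps:
    - [0,-0.06,0,0,0,0]

```text
time_s: 13.35
tcp_pos: [0.4944, -0.0071, 0.1267]
eef_rot: [3.137, 0.0, 1.526]
ft_force: [3.4, 0.2, -1.4]
gripper_width: 0.0233
```

Emit:
jog_arm:
  steps:
    - [0,-0.06,0,0,0,0]

```text
time_s: 13.45
tcp_pos: [0.4937, -0.007, 0.1267]
eef_rot: [3.137, -0.0, 1.526]
ft_force: [3.7, 1.2, -1.2]
gripper_width: 0.0233
```

Emit:
jog_arm:
  steps:
    - [0,-0.06,0,0,0,0]

```text
time_s: 13.55
tcp_pos: [0.493, -0.007, 0.1267]
eef_rot: [3.137, 0.0, 1.526]
ft_force: [3.8, 1.1, -1.9]
gripper_width: 0.023
```

Emit:
jog_arm:
  steps:
    - [0,-0.06,0,0,0,0]

```text
time_s: 13.65
tcp_pos: [0.4924, -0.007, 0.1267]
eef_rot: [3.137, -0.0, 1.526]
ft_force: [4.2, 1.0, -1.6]
gripper_width: 0.0234
```

Emit:
jog_arm:
  steps:
    - [0,-0.06,0,0,0,0]

```text
time_s: 13.75
tcp_pos: [0.4917, -0.007, 0.1267]
eef_rot: [3.137, -0.0, 1.526]
ft_force: [4.1, 0.2, -2.1]
gripper_width: 0.023
```

Emit:
jog_arm:
  steps:
    - [0,-0.06,0,0,0,0]

```text
time_s: 13.85
tcp_pos: [0.4911, -0.0069, 0.1267]
eef_rot: [3.137, -0.0, 1.526]
ft_force: [4.0, 0.4, -1.4]
gripper_width: 0.0234
```

Emit:
jog_arm:
  steps:
    - [0,-0.06,0,0,0,0]

```text
time_s: 13.95
tcp_pos: [0.4904, -0.0069, 0.1267]
eef_rot: [3.137, -0.0, 1.526]
ft_force: [4.6, 1.0, -1.2]
gripper_width: 0.0237
```

Emit:
jog_arm:
  steps:
    - [0,-0.06,0,0,0,0]

```text
time_s: 14.05
tcp_pos: [0.4898, -0.0068, 0.1267]
eef_rot: [3.137, -0.0, 1.526]
ft_force: [3.8, 0.3, -0.5]
gripper_width: 0.0235
```

Emit:
jog_arm:
  steps:
    - [0,-0.06,0,0,0,0]

```text
time_s: 14.15
tcp_pos: [0.4891, -0.0068, 0.1267]
eef_rot: [3.137, -0.0, 1.526]
ft_force: [4.5, 0.2, -0.4]
gripper_width: 0.0235
```

Emit:
jog_arm:
  steps:
    - [0,-0.06,0,0,0,0]

```text
time_s: 14.25
tcp_pos: [0.4885, -0.0068, 0.1267]
eef_rot: [3.137, -0.0, 1.526]
ft_force: [4.4, 0.6, -1.2]
gripper_width: 0.0234
```

Emit:
jog_arm:
  steps:
    - [0,-0.05,0,0,0,0]

```text
time_s: 14.35
tcp_pos: [0.4882, -0.0068, 0.1267]
eef_rot: [3.137, -0.0, 1.526]
ft_force: [5.7, 0.1, -1.4]
gripper_width: 0.0231
```

Emit:
jog_arm:
  steps:
    - [0,-0.05,0,0,0,0]

```text
time_s: 14.45
tcp_pos: [0.4878, -0.0068, 0.1267]
eef_rot: [3.137, -0.0, 1.526]
ft_force: [4.2, 0.9, -1.6]
gripper_width: 0.0233
```

Emit:
jog_arm:
  steps:
    - [0,-0.05,0,0,0,0]

```text
time_s: 14.55
tcp_pos: [0.4874, -0.0067, 0.1267]
eef_rot: [3.136, -0.0, 1.526]
ft_force: [5.0, 1.1, -2.8]
gripper_width: 0.0233
```

Emit:
jog_arm:
  steps:
    - [0,-0.05,0,0,0,0]

```text
time_s: 14.65
tcp_pos: [0.4872, -0.0067, 0.1267]
eef_rot: [3.136, -0.0, 1.526]
ft_force: [4.9, 1.0, -2.0]
gripper_width: 0.0234
```

Emit:
jog_arm:
  steps:
    - [0,-0.05,0,0,0,0]

```text
time_s: 14.75
tcp_pos: [0.487, -0.0067, 0.1267]
eef_rot: [3.135, -0.0, 1.526]
ft_force: [6.0, 1.1, -2.9]
gripper_width: 0.0233
```

Emit:
jog_arm:
  steps:
    - [0,-0.05,0,0,0,0]

```text
time_s: 14.85
tcp_pos: [0.4867, -0.0067, 0.1267]
eef_rot: [3.135, -0.0, 1.526]
ft_force: [6.2, 1.6, -3.7]
gripper_width: 0.0232
```

Emit:
jog_arm:
  steps:
    - [0,-0.05,0,0,0,0]

```text
time_s: 14.95
tcp_pos: [0.4866, -0.0067, 0.1267]
eef_rot: [3.134, -0.0, 1.526]
ft_force: [6.3, 0.7, -3.1]
gripper_width: 0.023
```

Emit:
jog_arm:
  steps:
    - [0,-0.05,0,0,0,0]

```text
time_s: 15.05
tcp_pos: [0.4864, -0.0067, 0.1267]
eef_rot: [3.133, -0.0, 1.526]
ft_force: [6.4, 0.9, -3.6]
gripper_width: 0.0236
```

Emit:
jog_arm:
  steps:
    - [0,-0.05,0,0,0,0]

```text
time_s: 15.15
tcp_pos: [0.4863, -0.0067, 0.1267]
eef_rot: [3.133, -0.0, 1.526]
ft_force: [6.9, 0.8, -3.6]
gripper_width: 0.0236
```

Emit:
jog_arm:
  steps:
    - [0,-0.05,0,0,0,0]

```text
time_s: 15.25
tcp_pos: [0.4861, -0.0067, 0.1267]
eef_rot: [3.132, -0.0, 1.526]
ft_force: [5.1, 1.1, -4.1]
gripper_width: 0.0231
```

Emit:
jog_arm:
  steps:
    - [0,-0.04,0,0.003,0,0]

```text
time_s: 15.35
tcp_pos: [0.4861, -0.0067, 0.1267]
eef_rot: [3.134, -0.0, 1.526]
ft_force: [6.6, 0.3, -3.2]
gripper_width: 0.0236
```

Emit:
jog_arm:
  steps:
    - [0,-0.04,0,0.004,0,0]

```text
time_s: 15.45
tcp_pos: [0.4862, -0.0067, 0.1268]
eef_rot: [3.137, -0.0, 1.526]
ft_force: [6.2, 0.2, -2.5]
gripper_width: 0.0236
```

Emit:
jog_arm:
  steps:
    - [0,-0.04,0,0.004,0,0]

```text
time_s: 15.55
tcp_pos: [0.4863, -0.0067, 0.1268]
eef_rot: [3.14, -0.0, 1.526]
ft_force: [6.9, 0.1, -2.5]
gripper_width: 0.0232
```

Emit:
jog_arm:
  steps:
    - [0,-0.04,0,0.002,0,0]
    - [0,-0.08,0,0.002,0,0]

```text
time_s: 15.75
tcp_pos: [0.4863, -0.0066, 0.1269]
eef_rot: [3.141, -0.0, 1.526]
ft_force: [7.9, -0.2, -3.9]
gripper_width: 0.0234
```

Emit:
jog_arm:
  steps:
    - [0,-0.04,0,0.003,0,0]
    - [0,-0.08,0,0.003,0,0]

```text
time_s: 15.95
tcp_pos: [0.4864, -0.0066, 0.127]
eef_rot: [-3.14, -0.0, 1.526]
ft_force: [7.4, 1.9, -4.7]
gripper_width: 0.0231
```

Emit:
jog_arm:
  steps:
    - [0,-0.06,0,0,0,0]
    - [0,-0.12,0,0,0,0]

```text
time_s: 16.15
tcp_pos: [0.4861, -0.0066, 0.127]
eef_rot: [3.141, -0.0, 1.526]
ft_force: [10.0, 0.3, -6.5]
gripper_width: 0.0231
```

```bash
python3 f.py; python3 -c "
from h import *
w=wrist();cv2.imwrite('pics/w5.png',w['pixels'][:,:,::-1]);np.savez('w5.npz',**{k:w[k] for k in('E','camera_matrix')})
cv2.imwrite('pics/w5c.png',cv2.resize(w['pixels'][140:300,240:440,::-1],(800,640),interpolation=cv2.INTER_CUBIC)[:600])
print(r.get_state()['eef_rot'])"
```

```text
16.45 0.4861771627993737 [9.2 8.  8.7 8.6 8.4 8.4] [ 8.55  0.24 -5.1 ] [0.36 0.53 0.33]
[ 3.14097930e+00 -2.79352856e-05  1.52571436e+00]
```

View pics/w5c.png

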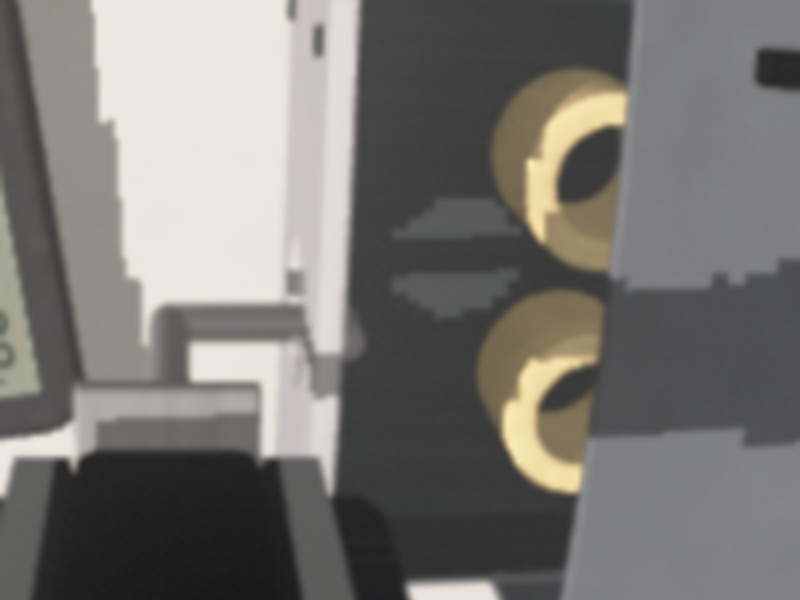

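The tray stands out against its stop: there was no further travel, and the pull rose from 6.5 to 8–10 N. In the view, the tip sits just behind the plate at about (345,335). Now I'll unhook.

Emit:
jog_arm:
  steps:
    - [0,0.05,0.1,0,0,0]
    - [0,0.1,0.2,0,0,0]
    - [0,0.4,0.25,0,0,0]
    - [0,0.8,0.25,0,0,0]
    - [0,0.9,0.25,0,0,0]

```text
time_s: 17.0
tcp_pos: [0.4951, -0.0071, 0.1242]
eef_rot: [-3.141, 0.0, 1.526]
ft_force: [-0.5, 0.2, -1.8]
gripper_width: 0.0232
```

Emit:
jog_arm:
  steps:
    - [0,0,0.3,0,0,0]
    - [0,0,0.6,0,0,0]
    - [0,0,0.8,0,0,0]
    - [0,0,0.8,0,0,0]

```text
time_s: 17.4
tcp_pos: [0.4947, -0.0071, 0.1158]
eef_rot: [-3.14, 0.0, 1.526]
ft_force: [-0.3, 0.6, -1.7]
gripper_width: 0.0234
```

```bash
python3 f.py; python3 -c "
from h import *
print(r.get_state()['tcp_pos'],r.get_state()['eef_rot'])"
```

```text
17.7 0.49514533009675465 [ 0.1  0.3  0.2 -0.2 -0.5  0.5] [ 0.06 -0.05 -0.86] [0.34 0.77 0.45]
[ 0.49514533 -0.00705988  0.11632727] [-3.14136253e+00 -6.25543238e-06  1.52564206e+00]
```

Emit:
jog_arm:
  steps:
    - [0,-0.4,0,0,0,0]
    - [0,-0.7,0,0,0,0]
    - [0,-0.9,0,0,0,0]
    - [0,-1.1,0,0,0,0]

```text
time_s: 18.1
tcp_pos: [0.4839, -0.0066, 0.1164]
eef_rot: [-3.141, 0.0, 1.526]
ft_force: [0.3, 0.1, -1.1]
gripper_width: 0.0231
```

Emit:
jog_arm:
  steps:
    - [0,-0.3,0,0,0,0]
    - [0,-0.6,0,0,0,0]

```text
time_s: 18.3
tcp_pos: [0.4776, -0.0063, 0.1164]
eef_rot: [-3.141, 0.0, 1.526]
ft_force: [-0.9, -0.2, -0.7]
gripper_width: 0.0236
```

Emit:
jog_arm:
  steps:
    - [0,-1,0,0,0,0]
    - [0,-2.2,0,0,0,0]
    - [0,-3.5,0,0,0,0]
    - [0,-3.5,0,0,0,0]

```text
time_s: 18.7
tcp_pos: [0.4402, -0.0046, 0.1164]
eef_rot: [-3.14, 0.0, 1.526]
ft_force: [-0.1, -1.2, -1.1]
gripper_width: 0.0234
```

Emit:
jog_arm:
  steps:
    - [0,0,-3,0,0,0]
    - [0,0,-7,0,0,0]
    - [0,0,-10,0,0,0]
    - [0,0,-10,0,0,0]

```text
time_s: 19.1
tcp_pos: [0.4425, -0.0046, 0.2202]
eef_rot: [3.136, -0.0, 1.526]
ft_force: [0.6, 0.0, -1.8]
gripper_width: 0.0234
```

```bash
python3 - <<'E'
from h import *
w=wrist();cv2.imwrite('pics/w6.png',w['pixels'][:,:,::-1])
s=r.snapshot("scene");cv2.imwrite('pics/s6.png',s['pixels'][:,:,::-1])
cv2.imwrite('pics/m6.png',np.vstack([cv2.resize(w['pixels'][130:290,240:440,::-1],(375,300)),cv2.resize(s['pixels'][210:330,320:470,::-1],(375,300))]))
print(r.get_state()["ft_force"]);shift([.48,.36,.216],1.605); shift([.535,.3601,.216],1.605)
E
```

```text
[-0.63446588  0.11317708 -0.67509441]
shift cm [36.6   2.28  0.07] rot [ 0.     0.    -0.079]
shift cm [36.86  7.78  0.07] rot [ 0.     0.    -0.079]
```

View pics/m6.png

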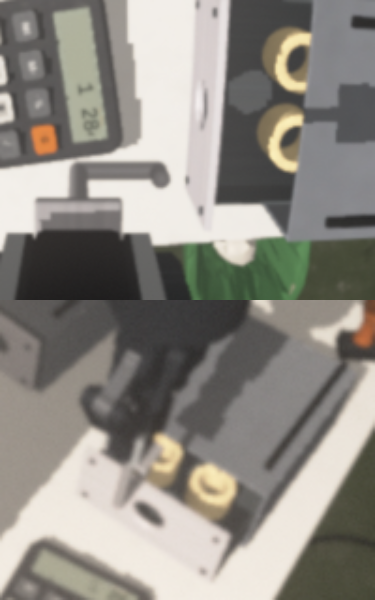

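The tray is standing out and the hook is free. Before going back, I'll check numerically whether the hook shifted in the grip (its pixels in the wrist image should be unchanged).

```bash
python3 - <<'E'
import cv2,numpy as np
g=lambda n:cv2.GaussianBlur(cv2.imread(f"pics/{n}.png",0),(3,3),0)
def m(n1,n2,box):
    y0,y1,x0,x1=box;t=cv2.resize(g(n1)[y0:y1,x0:x1],None,fx=4,fy=4,interpolation=cv2.INTER_CUBIC)
    s=cv2.resize(g(n2)[y0-6:y1+6,x0-6:x1+6],None,fx=4,fy=4,interpolation=cv2.INTER_CUBIC)
    _,v,_,l=cv2.minMaxLoc(cv2.matchTemplate(s,t,cv2.TM_CCOEFF_NORMED)); return round(v,2),(l[0]/4-6,l[1]/4-6)
for a,b in(("w4","w6"),("w3","w6"),("w3","w4")): print(a,b,"foot/tip",m(a,b,(214,232,276,334)),"tip",m(a,b,(214,234,312,334)),"flange",m(a,b,(232,256,258,308)))
E
```

```text
w4 w6 foot/tip (0.99, (0.0, 0.0)) tip (1.0, (0.0, 0.0)) flange (0.92, (0.5, 0.25))
w3 w6 foot/tip (0.92, (0.5, 0.5)) tip (1.0, (0.0, 0.0)) flange (0.99, (0.0, 0.0))
w3 w4 foot/tip (0.91, (0.5, 0.5)) tip (1.0, (0.0, 0.0)) flange (0.92, (0.0, 0.0))
```

Emit:
jog_arm:
  steps:
    - [5,0,0,0,0,-0.02]
    - [10,0,0,0,0,-0.04]
    - [15,0.5,0,0,0,-0.06]
    - [20,1,0,0,0,-0.079]
    - [25,1.5,0,0,0,-0.079]

```text
time_s: 19.7
tcp_pos: [0.4661, 0.2455, 0.2152]
eef_rot: [-3.14, 0.001, 1.605]
ft_force: [1.3, -0.8, -1.0]
gripper_width: 0.0234
```

Emit:
jog_arm:
  steps:
    - [4,0,0,0,0,0]
    - [8,1,0,0,0,0]
    - [11,2,0,0,0,0]
    - [11,2,0,0,0,0]

```text
time_s: 20.1
tcp_pos: [0.4823, 0.3593, 0.2123]
eef_rot: [-3.138, 0.002, 1.608]
ft_force: [0.4, -0.4, -2.3]
gripper_width: 0.0231
```

```bash
python3 - <<'E'
from h import *
shift([.535,.3601,.216],1.605)
E
```

```text
shift cm [-0.12  5.27 -0.39] rot [-0.004  0.002  0.003]
```

The hook did not move in the grip, so the recorded pick pose holds. I'll go above the seat.

Emit:
jog_arm:
  steps:
    - [-0.1,2.6,-0.4,-0.004,0.002,0.003]
    - [-0.12,5.27,-0.4,-0.004,0.002,0.003]
    - [-0.12,5.27,-0.4,-0.004,0.002,0.003]
    - [-0.12,5.27,-0.4,-0.004,0.002,0.003]

```text
time_s: 20.5
tcp_pos: [0.5346, 0.359, 0.2145]
eef_rot: [-3.139, 0.001, 1.604]
ft_force: [-0.2, 0.4, -1.6]
gripper_width: 0.0237
```

```bash
python3 - <<'E'
from h import *
r.snapshot("top")
print(r.get_state()["tcp_pos"],r.get_state()["eef_rot"]);shift([.535,.3601,.101],1.605)
E
```

```text
[0.53424146 0.35916473 0.21494162] [-3.13982310e+00  8.26048534e-04  1.60481536e+00]
shift cm [ 0.1   0.1  11.39] rot [-0.002  0.001 -0.   ]
```

Emit:
jog_arm:
  steps:
    - [0.1,0.1,1,-0.002,0.001,0]
    - [0.1,0.1,2.5,-0.002,0.001,0]
    - [0.1,0.1,4,-0.002,0.001,0]
    - [0.1,0.1,4,-0.002,0.001,0]

```text
time_s: 20.95
tcp_pos: [0.5332, 0.3593, 0.1724]
eef_rot: [-3.138, 0.002, 1.605]
ft_force: [-0.4, -0.9, -1.5]
gripper_width: 0.0234
```

```bash
python3 - <<'E'
from h import *
print(r.get_state()["ft_force"]);shift([.535,.3601,.101],1.605)
E
```

```text
[-0.36382948 -0.9345042  -1.53244783]
shift cm [0.09 0.21 7.14] rot [-0.003  0.002  0.   ]
```

Emit:
jog_arm:
  steps:
    - [0.09,0.2,0,-0.003,0.002,0]
    - [0.09,0.2,0.5,-0.003,0.002,0]
    - [0.09,0.2,1.2,-0.003,0.002,0]
    - [0.09,0.2,1.8,-0.003,0.002,0]
    - [0.09,0.2,2,-0.003,0.002,0]

```text
time_s: 21.45
tcp_pos: [0.5349, 0.36, 0.1515]
eef_rot: [-3.14, 0.001, 1.605]
ft_force: [-0.9, -0.7, -1.1]
gripper_width: 0.0232
```

Emit:
jog_arm:
  steps:
    - [0.05,0,0.7,0,0,0]
    - [0.05,0,1.4,0,0,0]
    - [0.05,0,2,0,0,0]
    - [0.05,0,2,0,0,0]

```text
time_s: 21.85
tcp_pos: [0.5343, 0.3602, 0.1303]
eef_rot: [-3.139, 0.001, 1.605]
ft_force: [-0.8, 0.5, -1.5]
gripper_width: 0.0239
```

```bash
python3 - <<'E'
from h import *
print(r.get_state()["ft_force"]);shift([.535,.3601,.101],1.605)
E
```

```text
[-0.7586404   0.49522107 -1.468007  ]
shift cm [-0.    0.08  2.93] rot [-0.003  0.001  0.   ]
```

Emit:
jog_arm:
  steps:
    - [0,0.05,0.8,-0.003,0.001,0]
    - [0,0.05,1.6,-0.003,0.001,0]
    - [0,0.05,2.2,-0.003,0.001,0]
    - [0,0.05,2.4,-0.003,0.001,0]
    - [0,0.05,2.4,-0.003,0.001,0]

```text
time_s: 22.35
tcp_pos: [0.5345, 0.36, 0.1058]
eef_rot: [-3.141, 0.001, 1.605]
ft_force: [1.2, -0.8, -1.2]
gripper_width: 0.0231
```

Emit:
jog_arm:
  steps:
    - [0,0,0.1,0,0,0]
    - [0,0,0.25,0,0,0]
    - [0,0,0.35,0,0,0]
    - [0,0,0.35,0,0,0]

```text
time_s: 22.75
tcp_pos: [0.5345, 0.36, 0.1023]
eef_rot: [-3.141, 0.001, 1.605]
ft_force: [0.0, 0.0, -1.2]
gripper_width: 0.0235
```

```bash
python3 f.py; python3 - <<'E'
from h import *
shift([.535,.3601,.101],1.605)
E
```

```text
23.05 0.5345985549826326 [-0.6 -1.   0.4  0.1 -0.5  0.3] [-0.21 -0.12 -1.42] [0.5  0.56 0.48]
shift cm [0.01 0.04 0.14] rot [-0.     0.001  0.   ]
```

Emit:
jog_arm:
  steps:
    - [0.01,0.04,0.07,0,0,0]
    - [0.01,0.04,0.12,0,0,0]
    - [0.01,0.04,0.15,0,0,0]

```text
time_s: 23.35
tcp_pos: [0.535, 0.3602, 0.1011]
eef_rot: [-3.142, 0.001, 1.605]
ft_force: [-1.1, -1.3, 2.6]
gripper_width: 0.0235
```

```bash
python3 f.py; python3 - <<'E'
from h import *
shift([.535,.3601,.101],1.605)
E
```

```text
23.65 0.5350484338526365 [-0.2 -0.3 -0.6 -0.2 -0.  -0.5] [-0.31 -0.42  0.82] [0.21 0.15 0.72]
shift cm [-0.01 -0.01  0.  ] rot [-0.     0.001  0.   ]
```

Seated: the vertical force changed sign at the same height as the pick. Releasing.

Emit:
jog_arm:
  steps:
    - [0,0,0,0,0,0]
    - [0,0,0,0,0,0]
    - [0,0,0,0,0,0]
    - [0,0,0,0,0,0]
    - [0,0,0,0,0,0]
  jaw: 0

```text
time_s: 24.15
tcp_pos: [0.535, 0.3602, 0.101]
eef_rot: [-3.142, 0.001, 1.605]
ft_force: [-0.4, -0.2, 0.6]
gripper_width: 0.0852
```

Emit:
jog_arm:
  steps:
    - [0,0,0,0,0,0]
    - [0,0,0,0,0,0]
    - [0,0,0,0,0,0]

```text
time_s: 24.45
tcp_pos: [0.535, 0.3601, 0.101]
eef_rot: [-3.141, 0.001, 1.605]
ft_force: [-0.1, 0.2, -0.2]
gripper_width: 0.0855
```

Emit:
jog_arm:
  steps:
    - [0,0,-1,0,0,0]
    - [0,0,-3,0,0,0]
    - [0,0,-6,0,0,0]
    - [0,0,-10,0,0,0]
    - [0,0,-13,0,0,0]

```text
time_s: 24.95
tcp_pos: [0.5352, 0.3604, 0.2342]
eef_rot: [3.14, -0.0, 1.605]
ft_force: [-1.0, -0.1, -0.0]
gripper_width: 0.0854
```

Emit:
jog_arm:
  steps:
    - [0,-5,-2,0,0,0]
    - [0,-10,-2,0,0,0]
    - [0,-15,-2,0,0,0]
    - [0,-15,-2,0,0,0]

```text
time_s: 25.35
tcp_pos: [0.3805, 0.3542, 0.2555]
eef_rot: [3.141, -0.001, 1.608]
ft_force: [-0.4, -0.8, 0.7]
gripper_width: 0.0852
```

```bash
python3 - <<'E'
from h import *
st=r.get_state();print(st["tcp_pos"],st["ft_force"],st["gripper_width"],st["time_s"])
def rects(s,c):
    for n in("hook_grip","stand_seat","wide_tray","narrow_tray","loupe_mid","shaft_mid","flange_mid"): print(c,n,[(np.round(d["rect"],1).tolist(),round(d["conf"],2)) for d in r.search_frame(n,c)[:2]])
for c in("scene","top"):
    s=r.snapshot(c);cv2.imwrite(f"pics/{c}9.png",s["pixels"][:,:,::-1]);rects(s,c)
    a=cv2.imread(f"pics/{c}0.png",0).astype(int);b=cv2.imread(f"pics/{c}9.png",0).astype(int)
    box=(slice(160,196),slice(222,246)) if c=="scene" else (slice(196,232),slice(184,222))
    print(c,"mean abs diff at hook",np.abs(a-b)[box].mean(), "shift",cv2.phaseCorrelate(a[box].astype(np.float32),b[box].astype(np.float32)))
E
```

```text
[0.38053408 0.35421701 0.25546414] [-0.43779775 -0.80946177  0.73690054] 0.0852491423168216 25.35
scene hook_grip [([226.0, 164.6, 16.1, 44.2], 0.55)]
scene stand_seat [([216.5, 173.3, 49.0, 54.2], 0.89)]
scene wide_tray [([354.3, 256.2, 68.2, 67.0], 0.72)]
scene narrow_tray [([303.0, 206.6, 38.2, 38.8], 0.69)]
scene loupe_mid [([283.7, 284.6, 16.7, 24.3], 0.59)]
scene shaft_mid [([254.5, 273.2, 7.3, 23.8], 0.74)]
scene flange_mid []
scene mean abs diff at hook 14.793981481481481 shift ((0.5216180055797857, -0.6620311705798159), 0.7737365690646348)
top hook_grip [([267.5, 270.0, 11.0, 12.3], 0.54), ([190.9, 204.9, 13.1, 13.0], 0.5)]
top stand_seat [([181.5, 194.7, 38.7, 34.3], 0.9)]
top wide_tray [([332.8, 206.5, 47.5, 26.2], 0.97), ([182.3, 197.9, 37.4, 30.5], 0.5)]
top narrow_tray [([262.7, 190.2, 38.3, 11.8], 0.48)]
top loupe_mid [([291.4, 259.7, 11.6, 10.2], 0.55)]
top shaft_mid [([268.0, 269.0, 10.2, 14.2], 0.57)]
top flange_mid [([154.2, 155.3, 22.2, 21.8], 0.96)]
top mean abs diff at hook 13.741959064327485 shift ((0.08122624883511165, -0.42071518559412624), 0.8670897646082772)
```

```bash
python3 - <<'E'
import cv2,numpy as np
for c,(y0,y1,x0,x1) in dict(scene=(164,194,224,244),top=(203,224,188,206)).items():
    for k in "09":
        g=cv2.imread(f"pics/{c}{k}.png",0)[y0:y1,x0:x1]
        for t in(45,55): ys,xs=np.nonzero(g<t);print(c,k,t,len(ys),(xs.mean()+x0).round(2) if len(xs) else 0,(ys.mean()+y0).round(2) if len(ys) else 0,xs.min(initial=99),xs.max(initial=0),ys.min(initial=99),ys.max(initial=0))
E
```

```text
scene 0 45 1 234.0 177.0 10 10 13 13
scene 0 55 128 233.02 179.22 4 13 6 24
scene 9 45 0 0 0 99 0 99 0
scene 9 55 30 233.63 175.63 6 13 7 18
top 0 45 2 195.5 218.5 7 8 15 16
top 0 55 31 196.1 216.84 4 12 11 16
top 9 45 0 0 0 99 0 99 0
top 9 55 12 196.67 217.17 5 12 13 15
```

```bash
python3 -c "
from cell import r
print(r.finish_job(), r.get_state()['time_s'])"
```

```text
the job is handed in; nothing more can be done
the job is handed in; nothing more can be done
```

I pulled the wider tray out to its stop with the hook, unhooked it there, and put the hook back in its stand. The job is handed in at about 26 s of the 72 s allowed. The hand-in gives no verdict.

**Pull:** The drag was about 4 N, then rose to about 6.5 N over the last few millimetres. After that the travel stopped and the pull rose to 8.5 N held, with a peak of 10 N. I took that as the buffer pressed home and pulled no further.

**Unhooking:** The hook came out with almost no sideways force. A picture afterwards showed the tray standing out; I did not measure how far out it is.

**Hook return:** It had not shifted in the grip, and it touched down at the height where I had picked it up.

**Last checks:**
- The hook handle's position matched the start to about a pixel in the top camera. In the scene camera the match was weaker, with shifts of up to 0.7 px and a darkness check up to 3.6 px off. I put that down to changed shadows.
- The narrow tray, loupe and shaft were found where they began. The networks missed the flange in the scene camera but found it in its place in the top camera.
- In the top camera the best match for the hook was actually the shaft, with the hook's true place second.

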